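Put the tools of a fitted drawer tray into their own pockets

TASK

The oilstone, the smoothing plane, the cork block and the white tin were put back on each other's places in the fitted drawer tray. Put each of them into the pocket that was cut to its shape, so that all four are fully down on their pocket floors; the plain insert is free to put a thing aside meanwhile. Keep the tin upright all the time.

Things in the scene. Friction and masses are not known exactly. Their poses are not given: they have to be found in the camera images.
- oilstone: oilstone (dark grey stone) in its wooden box, 66 x 216 x 38 mm; its vertical sides are 32 mm high; about 0.6 kg. Origin at the centre of its underside, y along its length, z up. Grip it across its 66 mm sides. Starts lying flat on top of a wrong insert, over a pocket that does not fit it.
- smoothing_plane: small wooden smoothing plane, 52 x 165 mm, body 48 mm high, its iron and wedge rise to 75 mm in the middle; about 0.5 kg. Origin at the centre of its sole, y along its length, z up. Grip it across its 52 mm sides. Starts lying flat on top of a wrong insert, over a pocket that does not fit it.
- cork_block: cork sanding block, light brown, 62 x 105 x 34 mm; about 0.07 kg. Origin at the centre of its underside, y along its length, z up. Grip it across its 62 mm sides. Starts lying loose in the pocket of another thing, its underside on that pocket's floor.
- white_tin: closed plain white to light grey tin, 69 mm across, 120 mm high; about 0.3 kg. Origin at the centre of its base, z up; its yaw does not matter. It narrows to 65 mm in its upper half; grip it near the top. Starts standing upright on the near end of a wrong insert, partly over the pocket that is too narrow for it.
- stone_insert: Insert of the oilstone. One of five fixed light wooden boards 106 x 250 x 18 mm, side by side in the tray, 110 mm apart, in any order; origin at the centre of its underside, x across, y along it towards the robot; its top is at z = +18 mm. Its pocket is 9 mm deep (floor at z = +9 mm, lined in grey felt), centred on the insert: 80 mm (x) by 229 mm (y).
- plane_insert: Insert of the smoothing plane. One of five fixed light wooden boards 106 x 250 x 18 mm, side by side in the tray, 110 mm apart, in any order; origin at the centre of its underside, x across, y along it towards the robot; its top is at z = +18 mm. Its pocket is 9 mm deep (floor at z = +9 mm, lined in grey felt), 62 mm (x) by 179 mm (y), its centre at y = -20 mm of the insert (away from the robot).
- cork_insert: Insert of the cork block. One of five fixed light wooden boards 106 x 250 x 18 mm, side by side in the tray, 110 mm apart, in any order; origin at the centre of its underside, x across, y along it towards the robot; its top is at z = +18 mm. Its pocket is 9 mm deep (floor at z = +9 mm, lined in grey felt), centred on the insert: 76 mm (x) by 118 mm (y).
- tin_insert: Insert of the tin. One of five fixed light wooden boards 106 x 250 x 18 mm, side by side in the tray, 110 mm apart, in any order; origin at the centre of its underside, x across, y along it towards the robot; its top is at z = +18 mm. Its pocket is 9 mm deep (floor at z = +9 mm, lined in grey felt), round, 82 mm across, its centre at y = +75 mm of the insert (towards the robot).
- blank_insert: The plain insert without a pocket, empty at the start: a flat free spot. One of five fixed light wooden boards 106 x 250 x 18 mm, side by side in the tray, 110 mm apart, in any order; origin at the centre of its underside, x across, y along it towards the robot; its top is at z = +18 mm.
- drawer_tray: shallow wooden drawer tray that stands fixed on the bench, 566 x 300 mm, rim 28 mm high, floor 6 mm thick (the inserts' tops are 24 mm above the bench). Origin on the bench under the centre of the row of inserts; x along the row, y along the inserts towards the robot. In its near side is a narrow trough with a pencil and a nail punch.
Not all that is in view belongs to the job. What is shaped like the white_tin but yellow is not meant.

How it is judged:
At the end, for the whole second after the job is handed in: Oilstone, plane, cork block and tin each lie at rest, released, in their own insert's pocket: within 9 mm of the pocket's centre along both axes of the insert, underside at most 12.5 mm above the insert's underside (the pocket floor is at 9 mm, the insert's top at 18 mm), tilted less than 0.08 rad (x of oilstone in the frame of stone_insert between -0.009 and 0.009 m and y of oilstone in the frame of stone_insert between -0.009 and 0.009 m and z of oilstone in the frame of stone_insert below 0.0125 m and angle between each of oilstone, smoothing_plane, cork_block, white_tin's own z axis and vertical below 0.08 rad and linear speed of each of oilstone, smoothing_plane, cork_block, white_tin below 0.02 m/s and angular speed of each of oilstone, smoothing_plane, cork_block, white_tin below 0.2 rad/s and x of smoothing_plane in the frame of plane_insert between -0.009 and 0.009 m and y of smoothing_plane in the frame of plane_insert between -0.029 and -0.011 m and z of smoothing_plane in the frame of plane_insert below 0.0125 m and x of cork_block in the frame of cork_insert between -0.009 and 0.009 m and y of cork_block in the frame of cork_insert between -0.009 and 0.009 m and z of cork_block in the frame of cork_insert below 0.0125 m and x of white_tin in the frame of tin_insert between -0.009 and 0.009 m and y of white_tin in the frame of tin_insert between 0.066 and 0.084 m and z of white_tin in the frame of tin_insert below 0.0125 m); the robot touches nothing.
It fails at once if the tin is tipped by more than 0.6 rad (angle between white_tin's own z axis and vertical above 0.6 rad).
It also fails if it takes over 134 s, if anything falls off the work surface, if the arm or the gripper's body presses on something with over 40 N, if the wrist force passes 120 N, or if a joint passes its speed limit or range.

ROBOT

A 6-joint arm with a two-finger parallel gripper is mounted at the origin on a cart in front of the work surface, level with it; the furniture and walls round the work are solid. World frame = base frame: x ahead of the robot, y to its left, z up, the work surface at z = 0. Lengths are in m, angles in rad, forces in N, time in s.
With the tool pointing down it reaches from about 0.4 to 0.925 m from the base axis. Payload 3.4 kg.
Tool frame: the origin (TCP) lies at the very end of the fingers, on their centre line; the grasp point (between the pads) lies 19 mm behind it; z points along the fingers, y is the line along which they close (so a half turn about z gives the same grasp; the last joint's range is limited). The gripper opens to 85 mm and grips with 20 to 120 N. Pads are 22 mm wide; open, the fingers measure 114 mm over their backs; the gripper's body (76 mm by 85 mm) begins 54 mm behind the grasp point. The pads swing forward as they close: fully open they stand 13 mm farther back than shut.
Start: joints at [-1.286, 0.307, 1.506, -0, 1.328, -0.073], TCP at [0.202, -0.538, 0.231] pointing down, gripper open.
Joint ranges: [-3.12, 3.12], [-1.05, 2.28], [0.14, 2.33], [-1.42, 4.57], [0.1, 2.73], [-2.68, 2.68]. Speed limits (rad/s): [2.57, 2.57, 3.14, 3.14, 3.14, 3.14].

INTERFACE

Orientations are given as a unit quaternion [w, x, y, z].
In Python, from cell import arm, fingers, get_state, cams, job gives the robot as it stands. Calls block until the motion is done:
- arm.reach(position, orientation): joint-space move of the TCP to a pose.
- arm.movel(position, orientation=None, max_speed=0.15, threshold=None): straight line of the TCP; orientation=None keeps the orientation; max_speed is the mean speed in m/s. With threshold (N) it stops when the force on the tool has changed by that much, and returns True; else False.
- arm.move_joints(angles): joint-space move.
- fingers.command_gripper(opening): finger opening in m; the grip force is fixed at half the most; returns when the fingers have stopped.
- arm.hold(seconds).
- arm.ik(position, orientation): joint angles nearest the present ones, or None.
- get_state(): the state.
- cams.snapshot(name): name is "scene" or "top" or "wrist"; returns the picture (480x640x3 uint8, blue, green, red); there is no depth.
- cams.camera_info(name): a dict with "mtx" (3x3 intrinsics, pixels), "k1" (the pictures are not rectified: a ray, as slopes to the right and down, at radius r is drawn at 1 + k1 r^2 times it, then the intrinsics apply), "R" (3x3) and "t" (3): a world point X has camera coordinates R X + t; the wrist camera has in their place "tool_from_camera" (4x4, takes a point from camera to tool coordinates, whose origin is the TCP and whose axes are the flange's). Camera axes: x right, y down, z forward; pixel columns grow to the right and rows downward; lengths in m; the calibration is good to about 2 mm. A picture is of the moment at which its call begins: read the wrist's pose just before it. camera_info takes no time and is no camera call.
A pose or a line that the arm cannot do raises arm.IKError and nothing moves.
- job.finish_job(): hands the job in; it is judged then, once.
The state is a dict: "time_s": time; "q": joint angles; "qd": joint speeds; "joint_efforts": joint torques, N m; "tool_pos": TCP position; "ee_rot": TCP orientation; "force": force on the tool from outside, world axes, zero at the start; "moment": the same for the moment, N m; "opening": finger opening in m; "finger_force": force on a finger pad.
Only numpy, scipy, OpenCV 4.12 (cv2) and the standard library are available. Lean on these libraries where they do the work, as an engineer would, in place of code of your own. Each camera call takes 0.05 s, during which the arm holds its last target. There are 200 camera calls.

## Working session

There is one attempt and no reset: what is moved stays moved. The work goes in short steps, each a Python script; the robot and the scene stay as the last script left them, time stands still between calls to the robot, and variables do not carry over. Pictures are saved under pics/ and viewed, at most 14 in all, crops included, and the job is handed in when it is done.

```bash
ls; mkdir -p pics; python3 - <<'E'
from cell import arm,fingers,get_state,cams,job
import cv2,numpy as np
for n in("scene","top"):
    cv2.imwrite(f"pics/{n}0.png",cams.snapshot(n))
for n in("scene","top","wrist"): print(n,cams.camera_info(n))
s=get_state();print(s["time_s"],s["tool_pos"],s["ee_rot"],s["opening"])
E
```

```text
pics
scene {'mtx': array([[585.24624642,   0.        , 328.18418852],
       [  0.        , 585.24624642, 244.13814601],
       [  0.        ,   0.        ,   1.        ]]), 'k1': 0.05131841101142629, 'R': array([[-0.87254659, -0.48844823, -0.00898797],
       [-0.36474906,  0.66359339, -0.65314771],
       [ 0.3249932 , -0.56662345, -0.75717718]]), 't': array([0.4859593 , 0.22500624, 0.91636611])}
top {'mtx': array([[584.49824381,   0.        , 319.08669722],
       [  0.        , 584.49824381, 236.18832481],
       [  0.        ,   0.        ,   1.        ]]), 'k1': -0.010097142855989151, 'R': array([[ 0.00810618, -0.99995093,  0.00569532],
       [-0.99670179, -0.00853948, -0.08070076],
       [ 0.08074543, -0.00502236, -0.9967221 ]]), 't': array([0.01850545, 0.53220994, 1.09913068])}
wrist {'mtx': array([[347.01126475,   0.        , 317.56173856],
       [  0.        , 347.01126475, 235.79724562],
       [  0.        ,   0.        ,   1.        ]]), 'k1': 0.022490745708411097, 'tool_from_camera': array([[ 7.88753402e-04, -9.62218661e-01, -2.72276745e-01,
         6.88292938e-02],
       [ 9.99999505e-01,  5.93614804e-04,  7.99061151e-04,
        -1.96622226e-04],
       [-6.07244045e-04, -2.72277240e-01,  9.62218653e-01,
        -1.42623486e-01],
       [ 0.00000000e+00,  0.00000000e+00,  0.00000000e+00,
         1.00000000e+00]])}
0.1 [ 0.20170758 -0.5377774   0.23048044] [-9.21791373e-04  9.83946840e-01  1.78459394e-01 -1.08820732e-04] 0.08536215610053983
```

View pics/top0.png

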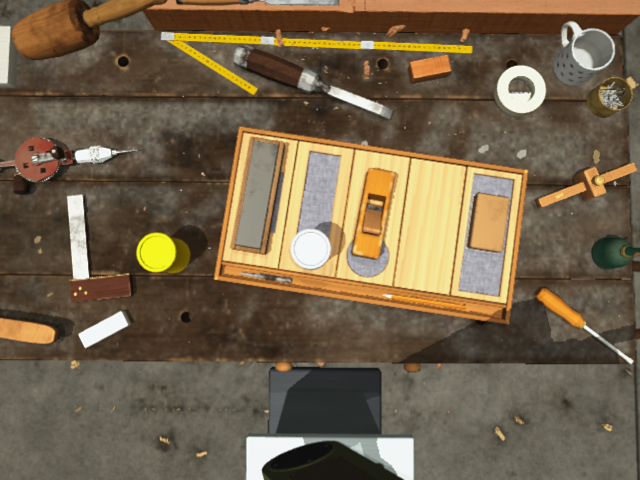

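View pics/scene0.png

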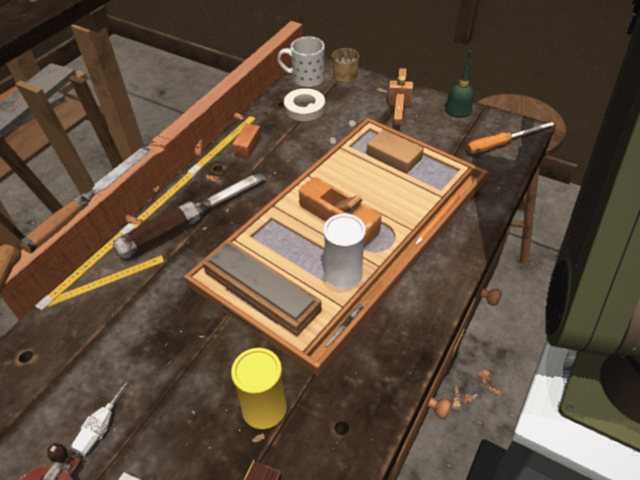

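The top view shows, left to right:
- oilstone at about (258,195)
- white tin at (310,249), standing over the narrow pocket
- plane at (375,213), over the round pocket
- blank insert at (430,220)
- cork at (489,222), lying in the long pocket

The yellow tin at (158,252) is the decoy; the white one at (310,249) is the one meant. Next I'll take an enlarged crop to measure from and to confirm this.

```bash
python3 - <<'E'
import cv2
im=cv2.imread("pics/top0.png")
for n,(x,y,w,h) in {"L":(210,120,180,180),"R":(350,140,185,190)}.items():
    c=cv2.resize(im[y:y+h,x:x+w],None,fx=3.15,fy=3.15,interpolation=cv2.INTER_CUBIC)
    k=3.15
    for g in range(0,w,20):
        p=int((g+.5)*k); cv2.line(c,(p,0),(p,6),(0,0,255),1); cv2.putText(c,str(x+g),(p-8,16),0,.35,(0,0,255),1)
    for g in range(0,h,20):
        p=int((g+.5)*k); cv2.line(c,(0,p),(6,p),(0,0,255),1); cv2.putText(c,str(y+g),(7,p+4),0,.35,(0,0,255),1)
    cv2.imwrite(f"pics/crop{n}.png",c)
E
```

```text
(no output)
```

View pics/cropL.png

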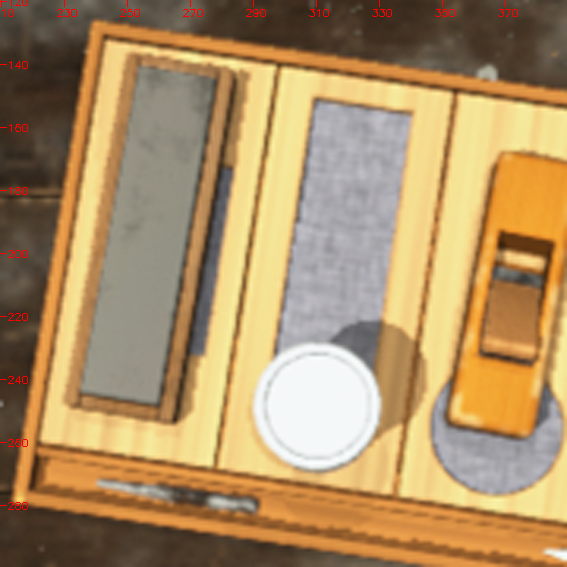

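View pics/cropR.png

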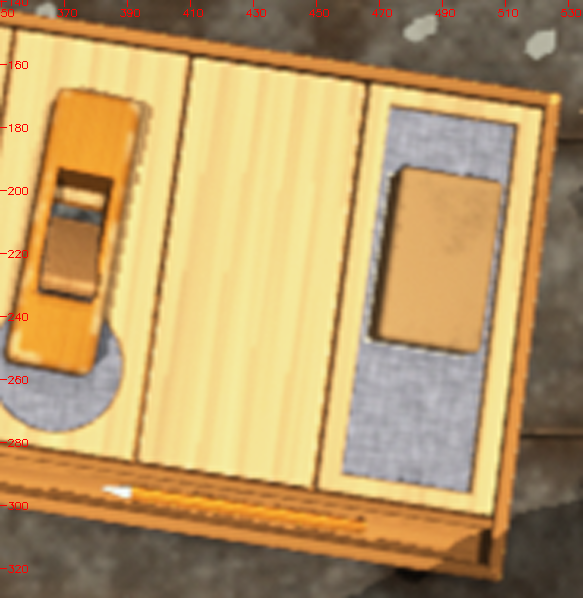

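The crops confirm the layout:
- The leftmost insert has the short cork pocket, visible to the right of the stone.
- The second insert has the plane pocket, the third the round tin pocket, the fourth is blank and the fifth is the stone pocket.
- The white tin top is centred at about (310,248).

Now I'll fit the tray pose and the object poses.

The tray fit is good to about 1.5 mm, and the object sizes match what was given. Before gripping I'll probe the real fingertip height on the blank insert, since the pads swing as they close.

```bash
cat >> h.py <<'E'
O=np.array([.57021,-.08042]); TH=1.42999
c,s=np.cos(TH),np.sin(TH); Q=np.array([[c,s],[-s,c]])
def w(t,z): return [*(O+np.array(t)/1e3@Q),z]
def qt(yaw=0): # tool y along -tray x, plus yaw (rad)
    a=TH-np.pi/2+yaw; return [0,np.cos(a/2),np.sin(a/2),0]
def rep(*m):
    g=get_state(); print(*m,"t=%.1f"%g["time_s"],np.round(g["tool_pos"],4),"F",np.round(g["force"],1),"op %.4f"%g["opening"],"ff",np.round(g["finger_force"],1))
E
python3 - <<'E'
from h import *
arm.reach(w((-110,0),.15),qt()); rep("over")
arm.movel(w((-110,0),.06),max_speed=.2)
for o in(.085,.068):
    fingers.command_gripper(o); rep(o)
    r=arm.movel(w((-110,0),.008),max_speed=.04,threshold=4); rep(r)
    arm.movel(w((-110,0),.05),max_speed=.2)
rep()
E
```

```text
over t=1.9 [ 0.5547 -0.1902  0.1502] F [ 0.2 -0.2  0.9] op 0.0856 ff 0.0
0.085 t=2.7 [ 0.556  -0.19    0.0616] F [-0.2 -0.2 -0.4] op 0.0849 ff 0.0
True t=3.9 [ 0.5545 -0.1892  0.011 ] F [ 0.5 -0.2  4.2] op 0.0848 ff 2.4
0.068 t=4.5 [ 0.554 -0.189  0.049] F [ 0.1 -0.3  0.3] op 0.0680 ff 0.0
True t=5.3 [ 0.5545 -0.1892  0.0169] F [-0.7  0.2  7. ] op 0.0680 ff 3.3
t=5.6 [ 0.5558 -0.1897  0.0508] F [-0.1  0.2 -0.2] op 0.0682 ff 0.0
```

With the fingers open to 85 mm the tips stand 13 mm above the TCP; at 68 mm they stand 7 mm above it. First swap: cork to the blank insert, then the stone to its own insert.

```bash
cat >> h.py <<'E'
def pick(t,under,dz,wid,yaw=0,up=.2):
    q=qt(yaw); z=under+dz
    arm.reach(w(t,max(z+.05,.13)),q)
    fingers.command_gripper(.085)
    arm.movel(w(t,z),max_speed=.15); rep("at")
    fingers.command_gripper(wid-.01); rep("grip")
    arm.movel(w(t,up+dz),max_speed=.25); rep("lift")
def place(t,under,dz,up=.2,th=8):
    z=under+dz
    arm.movel(w(t,up+dz),qt(),max_speed=.3)
    arm.movel(w(t,z+.025),max_speed=.25)
    arm.hold(.3); rep("pre")
    r=arm.movel(w(t,z),max_speed=.04,threshold=th); rep("down",r)
    return r
def release(t,wid,op=None,up=.15):
    fingers.command_gripper(op or min(wid+.016,.085))
    arm.movel(w(t,up),max_speed=.25); rep("away")
E
python3 - <<'E'
from h import *
pick((-215,-19.5),.015,.006,.062,np.radians(-1.1),up=.06)
place((-105,0),.0245,.006,up=.06); release((-105,0),.062)
pick((223,-5.3),.024,.0045,.066,np.radians(-.9),up=.18)
place((-220,0),.0155,.0045,up=.18)
E
```

```text
at t=7.4 [ 0.56   -0.2964  0.0217] F [-0.5  0.1  1. ] op 0.0853 ff 0.0
grip t=7.8 [ 0.5604 -0.2967  0.0226] F [0.4 0.9 7.3] op 0.0608 ff 66.9
lift t=8.1 [ 0.5604 -0.2967  0.0677] F [ 0.5 -0.3 -1. ] op 0.0605 ff 66.2
pre t=9.2 [ 0.5556 -0.1849  0.0557] F [ 0.2 -0.2 -1.4] op 0.0606 ff 66.1
down True t=9.8 [ 0.555  -0.1841  0.0316] F [-0.5 -0.1  4.7] op 0.0607 ff 66.8
away t=10.7 [ 0.5548 -0.1841  0.1494] F [-0.4 -0.1 -0.4] op 0.0782 ff 0.0
at t=13.0 [0.6075 0.1397 0.0291] F [-0.1 -0.6  0.6] op 0.0849 ff 0.0
grip t=13.3 [0.608  0.1399 0.0303] F [-0.1 -0.5  6.8] op 0.0649 ff 69.7
lift t=14.1 [0.605  0.1394 0.1827] F [-0.2  0.1 -5.9] op 0.0649 ff 68.7
pre t=16.7 [ 0.5403 -0.2988  0.0466] F [-0.7 -1.  -5. ] op 0.0643 ff 68.4
down True t=17.3 [ 0.5388 -0.298   0.0213] F [-0.2  0.5  4.2] op 0.0647 ff 69.7
```

The stone's underside computes to 15.0 mm, which is the pocket floor. Release it, move the cork into its pocket, and look.

```bash
python3 - <<'E'
from h import *
release((-220,0),.066)
pick((-105,0),.024,.006,.062,up=.17)
place((220,0),.0145,.006,up=.17); release((220,0),.062)
arm.reach(w((110,85),.22),qt()); fingers.command_gripper(.085)
arm.reach(w((-60,250),.3),qt());rep()
im=cams.snapshot("top")
cv2.imwrite("pics/b.png",cv2.resize(im[115:330,205:540],None,fx=2.3,fy=2.3,interpolation=cv2.INTER_CUBIC))
E
```

```text
away t=18.3 [ 0.5386 -0.2978  0.1492] F [-0.7 -0.8 -0.7] op 0.0822 ff 0.0
at t=19.9 [ 0.5561 -0.1849  0.0305] F [ 0.5  0.6 -0.7] op 0.0849 ff 0.0
grip t=20.2 [ 0.5566 -0.1848  0.0315] F [-0.9  0.2  6.5] op 0.0608 ff 66.6
lift t=20.9 [ 0.5544 -0.1839  0.175 ] F [-0.6  0.4 -1.2] op 0.0610 ff 65.9
pre t=23.1 [0.6021 0.1376 0.0471] F [ 0.4  0.  -0.5] op 0.0607 ff 65.8
down True t=23.7 [0.6006 0.1374 0.0225] F [-0.7 -1.1  4.9] op 0.0609 ff 66.5
away t=24.7 [0.6002 0.1373 0.1492] F [ 0.3  0.6 -0.9] op 0.0784 ff 0.0
t=26.6 [ 0.3152 -0.1047  0.3   ] F [ 0.1  0.4 -0.3] op 0.0852 ff 0.0
```

View pics/b.png

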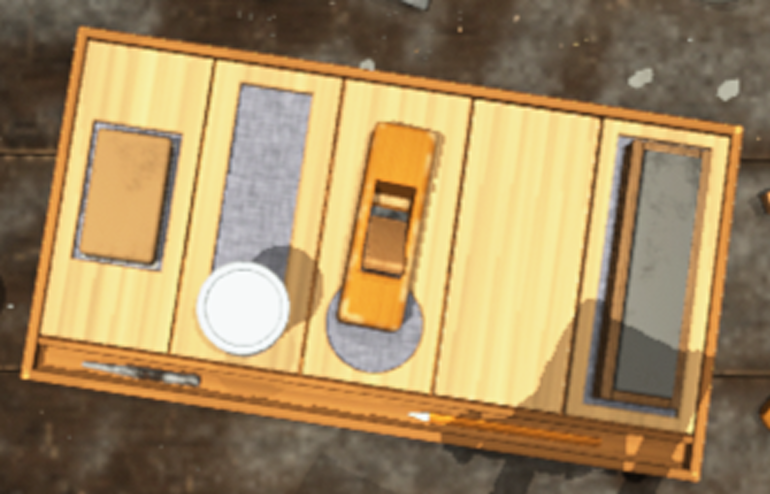

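The cork, near (128,197), and the stone, near (655,270), both sit inside their pockets. Next is the second swap: tin, then plane, then tin again.

```bash
python3 - <<'E'
from h import *
pick((108.2,85.1),.024,.075,.065,up=.13)
r=place((-120,60),.0235,.075,up=.13); release((-120,60),.065,.085,up=.18)
pick((6.4,-1.4),.024,.012,.052,np.radians(-2.5),up=.06)
r=place((110,-20),.0145,.012,up=.06)
E
```

```text
at t=28.4 [0.5011 0.0383 0.0993] F [-0.5 -0.1 -0.4] op 0.0852 ff 0.0
grip t=28.7 [0.5026 0.0387 0.1006] F [0.2 1.3 6.3] op 0.0646 ff 66.5
lift t=29.3 [0.5002 0.0386 0.2043] F [-1.2  0.1 -3.4] op 0.0646 ff 67.0
pre t=31.0 [ 0.495  -0.1912  0.1251] F [ 0.2  0.6 -2.6] op 0.0643 ff 67.2
down True t=31.6 [ 0.4933 -0.1907  0.1006] F [-0.1 -0.8  5.4] op 0.0644 ff 67.9
away t=32.4 [ 0.4944 -0.191   0.181 ] F [-0.5 -0.3 -0.1] op 0.0844 ff 0.0
at t=34.0 [ 0.5731 -0.0746  0.0366] F [ 0.3  0.3 -0.1] op 0.0849 ff 0.0
grip t=34.4 [ 0.5735 -0.0746  0.0373] F [-0.7 -1.1  5.6] op 0.0511 ff 64.0
lift t=34.7 [ 0.5736 -0.0744  0.073 ] F [ 0.1  0.  -3.9] op 0.0510 ff 64.1
pre t=35.8 [0.6059 0.0253 0.0522] F [-0.3 -0.7 -3.5] op 0.0515 ff 63.7
down True t=36.3 [0.6049 0.0257 0.0282] F [-1.7  0.1  4.4] op 0.0513 ff 65.2
```

The plane went down 9.1 mm (.0373 to .0282), so it's on its pocket floor. Release, bring the tin over, and check.

```bash
python3 - <<'E'
from h import *
release((110,-20),.052,up=.2)
pick((-120,60),.024,.075,.065,up=.13)
r=place((0,75),.0145,.075,up=.13); release((0,75),.065,.085,up=.2)
arm.reach(w((-60,250),.3),qt());rep()
im=cams.snapshot("top"); cv2.imwrite("pics/top_c.png",im)
cv2.imwrite("pics/c.png",cv2.resize(im[115:330,205:540],None,fx=2.3,fy=2.3,interpolation=cv2.INTER_CUBIC))
E
```

```text
away t=37.5 [0.6044 0.0257 0.1988] F [-0.3 -0.3  0.1] op 0.0678 ff 0.0
at t=39.2 [ 0.494  -0.1907  0.099 ] F [1.2 0.4 0. ] op 0.0851 ff 0.0
grip t=39.6 [ 0.4953 -0.1912  0.1005] F [1.2 1.1 7.2] op 0.0643 ff 66.7
lift t=40.1 [ 0.493  -0.1905  0.2042] F [ 0.3 -0.1 -2.9] op 0.0643 ff 66.9
pre t=41.5 [ 0.4971 -0.0703  0.116 ] F [-1.   0.2 -3. ] op 0.0644 ff 67.0
down True t=42.1 [ 0.4954 -0.0697  0.0915] F [ 0.1 -0.4  5.4] op 0.0647 ff 67.7
away t=43.0 [ 0.4958 -0.0699  0.2002] F [-0.5  0.2 -0.9] op 0.0850 ff 0.0
t=43.9 [ 0.3149 -0.1048  0.2993] F [-0.3  0.3 -0. ] op 0.0849 ff 0.0
```

View pics/c.png

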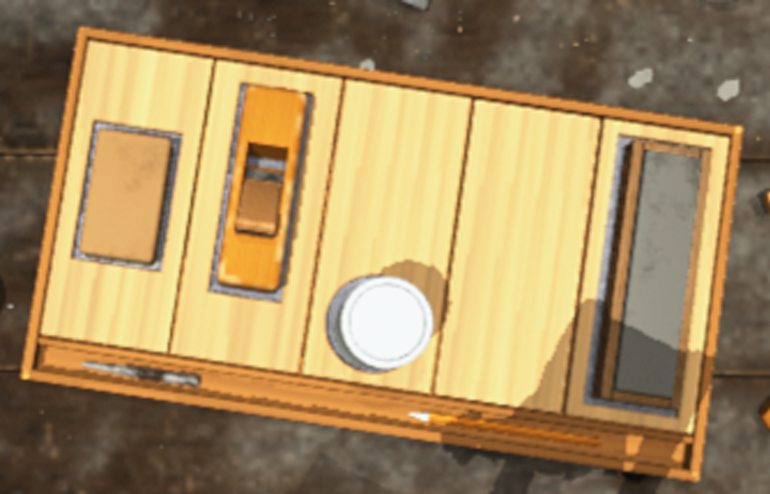

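All four look seated: cork (126,197), plane (262,188), tin (386,323), stone (655,270). I'll check their positions numerically before handing in.

```bash
python3 - <<'E'
from h import *
C=lambda p:np.array([205,115])+np.float64(p)/2.3-.5
for n,p,z in[("cork",[(97,128),(172,138),(154,264),(80,252)],.049),("plane",[(248,86),(304,93),(277,291),(219,284)],.063),("tin",[(340,323),(433,323),(386,277),(386,369)],.135),("stone",[(648,149),(702,156),(669,399),(614,391)],.053)]:
    t=(ray2z(C(p),z)[:,:2].mean(0)-O)@Q.T*1e3; print(n,t.round(1))
E
```

```text
cork [218.4   2.7]
plane [108.9 -17.8]
tin [ 0.8 79.8]
stone [-219.6    1.4]
```

Everything is within 5 mm of its pocket centre (limit 9 mm), and each drop matches the floor depth. Handing in.

```bash
python3 -c "
from cell import job
print(job.finish_job())"
```

```text
the job is handed in; nothing more can be done
None
```

The oilstone, plane, cork block and white tin are each down on their own pocket floor, at most 5 mm off centre; the job was handed in at about 44 s, with no verdict returned.

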